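Sort the pile of sample containers into their trays

ROBOT

A 7-joint arm with a two-finger parallel gripper is mounted at the origin on the work surface. World frame = base frame: x ahead of the robot, y to its left, z up, the work surface at z = 0. Lengths are in m, angles in rad, forces in N, time in s.
With the tool pointing down it reaches from about 0.425 to 0.925 m from the base axis. Payload 6.8 kg.
Tool frame: the origin (TCP) lies midway between the tips of the shut fingers; the grasp point (between the pads) lies 19 mm behind it; y points along the fingers, z is the direction in which the jaws open and shut, and the axes are right-handed (so a half turn about y gives the same grasp; the last joint's range is limited). The gripper opens to 85 mm and grips with 20 to 120 N. Pads are 22 mm wide; open, the fingers measure 114 mm over their backs; the gripper's body (76 mm by 85 mm) begins 54 mm behind the grasp point. The pads swing forward as they close: fully open they stand 13 mm farther back than shut.
Start: joints at [1.221, 0.477, 0.022, 1.555, -0.011, 1.109, -0.083], TCP at [0.162, -0.655, 0.231] pointing down, gripper open.
Joint ranges: [-2.96, 2.96], [-0.34, 2.1], [-1.41, 1.46], [0.24, 2.44], [-1.37, 4.51], [0.17, 1.92], [-2.96, 2.96]. Speed limits (rad/s): [2.39, 2.39, 3.14, 3.14, 3.14, 3.14, 3.14].

INTERFACE

Orientations are given as a rotation vector (axis times angle).
In Python, from bench import r gives the robot as it stands.
- The arm moves only by the tool send_rows, never from a script. Its argument "rows" is text: rows parted by semicolons, each of 6 numbers parted by spaces: the shift along the world's x, y, z in m, then the turn, a rotation vector about the world's x, y, z in rad. A call has 1 to 20 rows; each row shifts and turns the commanded pose from where the row before left it; what a row does not reach is not made up. A row lasts 1/10 s, in which the tool goes at most 50 mm and 8.59 degrees, less where a joint would pass 70% of its speed; a pose out of reach is approached as far as the arm can. A call is refused whole if a number of a shift passes 0.05 or a number of a turn 0.15, either way. A call with a gripper value outside its range is refused whole. "grip" is the finger opening in m, from 0 to 0.0854, set as the call begins (left out, the last holds). The fingers move at their own pace and stop on an object; "grip_force" is the grip in N (left out, the last holds). Time passes only in rows, so rows that do not move let the fingers close. It gives the time, the measured TCP pose, the force and the opening at its end, in the units of the state.
- r.get_obs(): the state, without advancing time (a new reading comes with each control period).
- r.grab_frame(name): name is "side" or "top" or "wrist"; returns a dict with "pixels" (400x640x3 uint8, red, green, blue), "intrinsics" (3x3 intrinsics, pixels), "k1" (the pictures are not rectified: a ray, as slopes to the right and down, at radius r is drawn at 1 + k1 r^2 times it, then the intrinsics apply), "position" and "orientation" of the camera in the world. Camera axes: x right, y up, looking along -z (the intrinsics and any distortion apply to the point x, -y, -z); pixel columns grow to the right and rows downward; lengths in m; the calibration is good to about 2 mm. A picture is of the moment at which its call begins. There is no depth.
- r.hand_in(): hands the job in, once; it reports no verdict.
The state is a dict: "clock": time; "joints": joint angles; "qvel": joint speeds; "tau": joint torques, N m; "tcp_pos": TCP position; "orientation": TCP orientation; "contact_force": force on the tool from outside, world axes, zero at the start; "moment": the same for the moment, N m; "grip_width": finger opening in m.
Only numpy, scipy, OpenCV 4.12 (cv2) and the standard library are available. Lean on these libraries where they do the work, as an engineer would, in place of code of your own. Each camera call takes 0.05 s, during which the arm holds its last target.

TASK

A pile of sample containers stands on the bench in front of the gas chromatograph. Take it apart from the top down, one container at a time, and set each one upright and flat inside the steel tray of its own shape and size: the small pot in the small round tray, the round tin in the large round tray, the square jar in the square tray and the long case in the long tray. Do not tip anything over, leave the beaker and the wrench where they are, and let go of everything at the end.

Things in the scene. Friction and masses are not known exactly. Their poses are not given: they have to be found in the camera images.
- case: Dark grey hard plastic case, the bottom of the pile, lying flat on the bench: 140 long (its x) x 62 wide (its y) x 36 high, 0.25 kg or so. Origin: centre of its underside, z up. Grip it across its 62 mm width. Tin and square jar stand side by side on its top, about 37 mm either way of its middle along its length; which is on which end varies.
- tin: Round aluminium tin, diameter 54, 34 high, about 0.14 kg, standing on the case. Origin: centre of its underside, z up. The small pot stands on it.
- squarejar: Square amber glass jar, 50 x 50 (sides along its x and y) and straight-sided to 27 high, with a round white cap (diameter 44) on top, 34 high overall, about 0.14 kg, standing on the case beside the tin, its sides within about 0.15 rad of the case's. Origin: centre of its underside, z up.
- pot: Small round pot, light grey stoneware body of diameter 32 and 26 high, black cap of diameter 29 on top, 35 high overall, about 0.06 kg, standing on the tin: the top of the pile. Origin: centre of its underside, z up.
- long_tray: Long shallow stainless tray fixed to the bench, for the case: inside 162 (its x) x 84 (its y), floor 3 thick, rim 3 thick, its top 8 above the bench. Origin: centre of its underside, on the bench.
- square_tray: Square shallow stainless tray fixed to the bench, for the square jar: inside 72 x 72 (sides along its x and y), floor 3 thick, rim 3 thick, its top 8 above the bench. Origin: centre of its underside, on the bench.
- round_tray: Large round shallow stainless tray fixed to the bench, for the tin: inside diameter 74, outside 80, floor 3 thick, rim top 8 above the bench. Origin: centre of its underside, on the bench.
- small_tray: Small round shallow stainless tray fixed to the bench, for the pot: inside diameter 52, outside 58, floor 3 thick, rim top 8 above the bench. Origin: centre of its underside, on the bench.
- beaker: Bystander: loose clear plastic beaker, rim diameter 68, 85 high, standing beyond the trays. Origin: centre of its underside.
- wrench: Bystander: loose steel wrench, 160 long along its x, lying flat beyond the trays. Origin: near its middle, on its underside.
Mind the look-alikes: they are no part of the job. What is shaped like the square_tray but red is not meant.

How it is judged:
By the outcome, as a careful person would: the job done as asked, in the order asked, and still so for the second after the job is handed in, with the robot touching nothing.
It also fails if it takes over 102 s, if anything falls off the work surface, if the arm or the gripper's body presses on something with over 40 N, if the wrist force passes 120 N, or if a joint passes its speed limit or range.

## Working session

There is one attempt and no reset: what is moved stays moved. The work goes in short steps, Python scripts to look and compute and a tool call to move; the robot and the scene stay as the last step left them, time stands still between calls to the robot, and variables do not carry over. Pictures are saved under pics/ and viewed, and the job is handed in when it is done.

Besides the shell and the picture viewer there is one more tool, called as a command line: name --argument value ..., lists and objects as JSON in quotes. send_rows: Moves the arm, as the interface text tells. Its arguments: {"type":"object","properties":{"rows":{"type":"string"},"grip":{"type":"number"},"grip_force":{"type":"number"}},"required":["rows"]}

```bash
ls; mkdir -p pics; python3 - <<'E'
from bench import r
import cv2,numpy as np
o=r.get_obs();print({k:np.round(v,4) for k,v in o.items()})
for n in("side","top","wrist"):
    f=r.grab_frame(n);cv2.imwrite(f"pics/{n}0.png",f["pixels"][:,:,::-1]);print(n,np.round(f["intrinsics"],2).tolist(),f["k1"],np.round(f["position"],4),np.round(f["orientation"],4))
E
```

```text
pics
{'clock': np.float64(0.0), 'joints': array([ 1.2209,  0.4778,  0.0223,  1.5564, -0.0115,  1.1093, -0.0831]), 'qvel': array([ 0.0004,  0.0029,  0.0002, -0.0007, -0.002 ,  0.0007, -0.0022]), 'tau': array([-8.00000e-04, -5.96448e+01,  1.60750e+00, -2.81189e+01,
        1.23000e-02,  9.50000e-03,  0.00000e+00]), 'tcp_pos': array([ 0.1615, -0.6548,  0.2303]), 'orientation': array([-0.2547,  2.095 , -2.0912]), 'contact_force': array([-1.435 , -0.2887, -0.7763]), 'moment': array([-0.006 ,  0.0176, -0.0214]), 'grip_width': np.float64(0.0853)}
side [[499.12, 0.0, 331.23], [0.0, 499.12, 202.32], [0.0, 0.0, 1.0]] 0.023212655907122782 [ 0.3524 -0.8497  0.5646] [ 1.0463 -0.1105 -0.2352]
top [[479.59, 0.0, 315.08], [0.0, 479.59, 206.26], [0.0, 0.0, 1.0]] -0.03824586230856251 [0.4221 0.0015 1.2427] [ 0.081  -0.1021 -1.5502]
wrist [[354.3, 0.0, 315.69], [0.0, 354.3, 201.57], [0.0, 0.0, 1.0]] -0.00616217327567465 [ 0.2281 -0.6389  0.3739] [-0.2296  0.181  -1.3203]
```

View pics/side0.png

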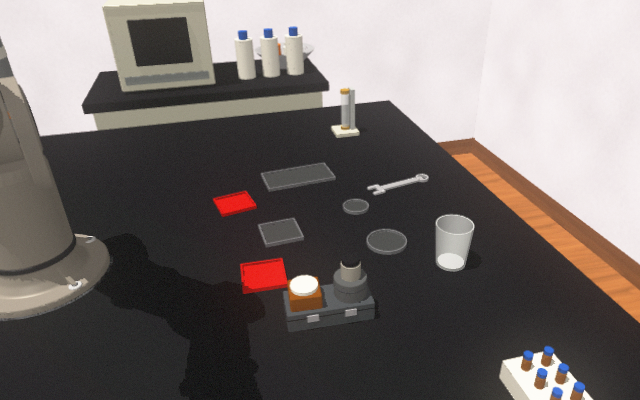

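View pics/top0.png

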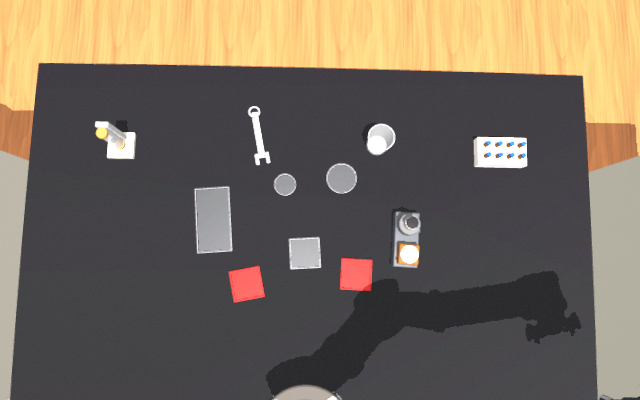

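View pics/wrist0.png

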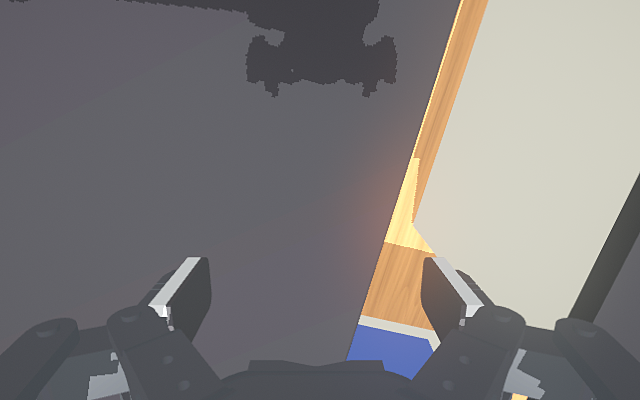

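The side view shows the pile near (330,290): square jar at left (305,293), and tin at (350,284) with the pot on top. The trays are long (298,177), square grey (281,232), large round (387,241) and small round (356,206). There are red look-alikes at (235,203) and (264,275). In the top view the pile is at (407,238), and the grey square tray at (305,253) is the one meant, since the ones at (247,284) and (356,275) are red.

```bash
cat > h.py <<'E'
from bench import r
import cv2,numpy as np
from scipy.spatial.transform import Rotation as R
def ray(f,uv):
    K=f["intrinsics"];uv=np.asarray(uv,float).reshape(-1,2)
    d=(uv-[K[0,2],K[1,2]])/[K[0,0],K[1,1]]
    s=d.copy()
    for _ in range(20): s=d/(1+f["k1"]*(s**2).sum(1,keepdims=True))
    c=np.c_[s[:,0],-s[:,1],-np.ones(len(s))]
    return R.from_rotvec(f["orientation"]).apply(c)
def toz(f,uv,z):
    d=ray(f,uv);p=np.array(f["position"]);z=np.broadcast_to(z,len(d))
    return p+d*((z-p[2])/d[:,2])[:,None]
def proj(f,P):
    P=np.asarray(P,float).reshape(-1,3)
    c=R.from_rotvec(f["orientation"]).inv().apply(P-f["position"])
    s=np.c_[c[:,0]/-c[:,2],-c[:,1]/-c[:,2]]
    s=s*(1+f["k1"]*(s**2).sum(1,keepdims=True));K=f["intrinsics"]
    return s*[K[0,0],K[1,1]]+[K[0,2],K[1,2]]
def save(f,name,box=None,k=1,draw=None):
    im=f["pixels"][:,:,::-1].copy()
    x0,y0=0,0
    if box: x0,y0,x1,y1=box; im=im[y0:y1,x0:x1]
    im=cv2.resize(im,None,fx=k,fy=k,interpolation=cv2.INTER_CUBIC)
    for pts,col in (draw or []):
        q=((np.asarray(pts)+.5-[x0,y0])*k-.5).round().astype(np.int32)
        cv2.polylines(im,[q],True,col,1,cv2.LINE_AA)
    cv2.imwrite(f"pics/{name}.png",im)
def rect(cx,cy,a,w,h,z):
    c,s=np.cos(a),np.sin(a)
    return np.array([[cx+c*x-s*y,cy+s*x+c*y,z] for x,y in((w/2,h/2),(-w/2,h/2),(-w/2,-h/2),(w/2,-h/2))])
def circ(cx,cy,d,z):
    t=np.linspace(0,2*np.pi,48,endpoint=False)
    return np.c_[cx+d/2*np.cos(t),cy+d/2*np.sin(t),0*t+z]
E
python3 - <<'E'
from h import *
f=r.grab_frame("top")
save(f,"top_trays",(180,150,370,310),4)
save(f,"top_pile",(370,190,450,285),6)
g=r.grab_frame("side")
save(g,"side_pile",(230,220,410,340),4)
print(R.from_rotvec(r.get_obs()["orientation"]).as_matrix().round(3))
for n,uv,z in(("long",(213,220),.008),("sq",(305,253),.008),("round",(341.5,178.5),.008),("small",(285,184.5),.008),("pot",(412,223),.16)): print(n,toz(f,uv,z).round(3))
w=f["position"];print(R.from_rotvec(f["orientation"]).as_matrix().round(2))
E
```

```text
[[-0.971 -0.     0.239]
 [-0.239  0.001 -0.971]
 [ 0.    -1.    -0.001]]
long [[0.526 0.249 0.008]]
sq [[0.446 0.01  0.008]]
round [[ 0.642 -0.082  0.008]]
small [[0.623 0.066 0.008]]
pot [[ 0.515 -0.233  0.16 ]]
[[ 0.02  0.99 -0.12]
 [-1.    0.02  0.01]
 [ 0.01  0.12  0.99]]
```

View pics/top_trays.png

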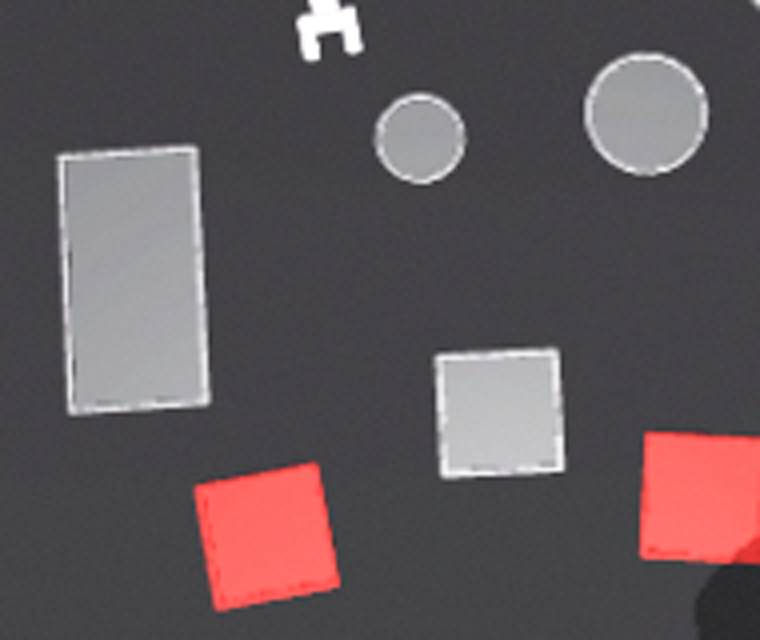

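View pics/top_pile.png

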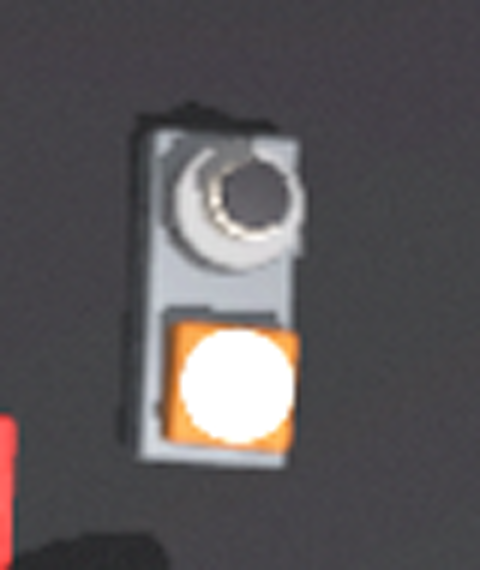

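View pics/side_pile.png

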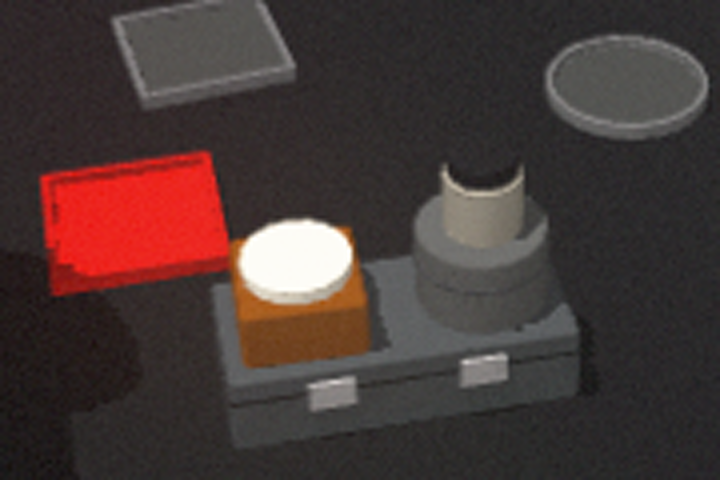

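```bash
python3 - <<'E'
from h import *
f=r.grab_frame("top"); g=r.grab_frame("side")
im=f["pixels"].astype(int); mx=im.max(2);mn=im.min(2)
def comp(mask,seed):
    n,l=cv2.connectedComponents(mask.astype(np.uint8),connectivity=8)
    m=(l==l[seed[1],seed[0]]).astype(np.uint8)
    c=max(cv2.findContours(m,cv2.RETR_EXTERNAL,cv2.CHAIN_APPROX_NONE)[0],key=len)
    return m,c.reshape(-1,2)
gray=(mx>110)&(mx-mn<40)
for n,s,(w,h) in(("long",(213,220),(.168,.09)),("sq",(305,253),(.078,.078)),("round",(341,178),(.08,.08)),("small",(285,184),(.058,.058))):
    m,c=comp(gray,s)
    vs,us=np.nonzero(m); P=toz(f,np.c_[us,vs],.006)[:,:2]
    rr=cv2.minAreaRect(toz(f,c,.008)[:,:2].astype(np.float32)*1000)
    print(n,m.sum(),"centroid",P.mean(0).round(4),"rect",np.round(rr[0],1),np.round(rr[1],1),round(rr[2],2))
# pile
m,c=comp((mx>225)&(mx-mn<25),(409,254))
vs,us=np.nonzero(m);print("white cap",m.sum(),toz(f,[[us.mean(),vs.mean()]],.070).round(4))
G=g["pixels"].astype(int)
m,c=comp((G.min(2)>170),(304,285));vs,us=np.nonzero(m);print("side cap",m.sum(),us.mean(),vs.mean(),toz(g,[[us.mean(),vs.mean()]],.069).round(4))
# hand picks from crops (top crop k=6 offset 370,190; side k=4 offset 230,220)
T=lambda a:np.array(a)/6+[370,190]-.4; S=lambda a:np.array(a)/4+[230,220]-.4
print("pot top",toz(f,T([(254,193)]),.105).round(4)); print("tin top",toz(f,T([(239,206)]),.070).round(4))
print("tin side",toz(g,S([(481,232)]),.070).round(4))
print("pot body rim side",toz(g,S([(483,180)]),.096).round(4))
print("case top corners top",toz(f,T([(156,128),(300,142),(286,465),(140,455)]),.036).round(4))
print("case corners side",toz(g,S([(233,383),(577,333)]),.036).round(4))
print("jar top corners",toz(f,T([(183,320),(299,327),(293,452),(169,440)]),.063).round(4))
E
```

```text
long 2367 centroid [0.528 0.25 ] rect [528.7 249.7] [171.   92.9] 5.1
sq 1002 centroid [0.4467 0.0116] rect [446.8  11.5] [81.  81.2] 3.97
round 769 centroid [ 0.6437 -0.0805] rect [643.  -80.3] [79.6 78.6] 0.86
small 412 centroid [0.6244 0.0669] rect [624.1  66.9] [57.7 57.3] 46.03
white cap 270 [[ 0.4474 -0.2449  0.07  ]]
side cap 434 303.05069124423966 284.50921658986175 [[ 0.4486 -0.2466  0.069 ]]
pot top [[ 0.523  -0.2448  0.105 ]]
tin top [[ 0.5206 -0.2461  0.07  ]]
tin side [[ 0.5228 -0.2511  0.07  ]]
pot body rim side [[ 0.5234 -0.2521  0.096 ]]
case top corners top [[ 0.5559 -0.2181  0.036 ]
 [ 0.5512 -0.2794  0.036 ]
 [ 0.4152 -0.2727  0.036 ]
 [ 0.4183 -0.2113  0.036 ]]
case corners side [[ 0.4181 -0.2723  0.036 ]
 [ 0.5534 -0.2805  0.036 ]]
jar top corners [[ 0.4738 -0.2243  0.063 ]
 [ 0.4718 -0.2722  0.063 ]
 [ 0.4207 -0.2694  0.063 ]
 [ 0.4247 -0.2184  0.063 ]]
```

send_rows --rows "0.028 0.034 0.002 0 0 -0.024;0.028 0.034 0.002 0 0 -0.024;0.028 0.034 0.002 0 0 -0.024;0.028 0.034 0.002 0 0 -0.024;0.028 0.034 0.002 0 0 -0.024;0.028 0.034 0.002 0 0 -0.024;0.028 0.034 0.002 0 0 -0.024;0.028 0.034 0.002 0 0 -0.024;0.028 0.034 0.002 0 0 -0.024;0.028 0.034 0.002 0 0 -0.024;0.028 0.034 0 0 0 -0.024;0.028 0.034 0 0 0 -0.024;0 0 0 0 0 0;0 0 0 0 0 0"

```text
clock: 1.75
tcp_pos: [0.4982, -0.2464, 0.2513]
orientation: [-0.048, -2.2, 2.199]
contact_force: [-1.0, -1.3, -0.1]
grip_width: 0.0858
```

```bash
python3 - <<'E'
from h import *
f=r.grab_frame("wrist");save(f,"w1")
o=r.get_obs();print(o["tcp_pos"],R.from_rotvec(o["orientation"]).as_matrix().round(3),o["clock"],o["contact_force"])
print(f["position"],R.from_rotvec(f["orientation"]).as_matrix().round(3))
E
```

```text
[ 0.49727095 -0.24787024  0.25121569] [[-0.999 -0.    -0.046]
 [ 0.046 -0.    -0.999]
 [ 0.    -1.     0.001]] 1.8 [-0.08080003 -0.40927857 -0.47054428]
[ 0.5666776  -0.24943396  0.39480237] [[-0.043  0.963  0.268]
 [-0.999 -0.042 -0.011]
 [ 0.001 -0.268  0.963]]
```

View pics/w1.png

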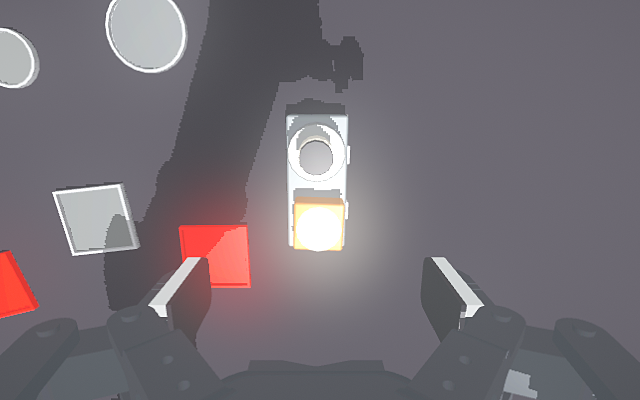

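The wrist view has the pile at (318,180): pot cap (316,157), tin (317,152), jar (319,226). I'll overlay the estimates on it to check them.

```bash
cat >> h.py <<'E'
def model(f,est):
    Y=(0,255,255);Gn=(0,255,0);M=(255,0,255);C=(255,255,0)
    D=[]
    for n,(x,y,a) in est.items():
        if n=="pot": L=[(circ(x,y,.032,.096),Y),(circ(x,y,.029,.105),M)]
        if n=="tin": L=[(circ(x,y,.054,.070),Gn),(circ(x,y,.054,.036),Gn)]
        if n=="jar": L=[(rect(x,y,a,.05,.05,.063),M),(circ(x,y,.044,.070),C)]
        if n=="case": L=[(rect(x,y,a,.14,.062,.036),C),(rect(x,y,a,.14,.062,0),Y)]
        if n=="long": L=[(rect(x,y,a,.168,.09,.008),Gn),(rect(x,y,a,.162,.084,.003),M)]
        if n=="sq": L=[(rect(x,y,a,.078,.078,.008),Gn),(rect(x,y,a,.072,.072,.003),M)]
        if n=="round": L=[(circ(x,y,.08,.008),Gn)]
        if n=="small": L=[(circ(x,y,.058,.008),Gn)]
        D+=[(proj(f,p),c) for p,c in L]
    return D
E
cat > est.py <<'E'
est=dict(pot=(.523,-.248,0),tin=(.5215,-.248,0),jar=(.448,-.2455,-.07),case=(.485,-.2455,-.05),long=(.528,.250,.07),sq=(.4467,.0115,.06),round=(.6435,-.0805,0),small=(.6242,.0668,0))
E
python3 - <<'E'
from h import *
from est import est
w=r.grab_frame("wrist");t=r.grab_frame("top");s=r.grab_frame("side")
save(w,"o_w",(240,80,400,270),4*.75,model(w,est)); save(w,"o_w",(270,90,370,260),3.5,model(w,est))
save(t,"o_t",(180,150,430,310),3.2,model(t,est)); save(s,"o_s",(205,150,420,335),3.2,model(s,est))
E
```

```text
(no output)
```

View pics/o_w.png

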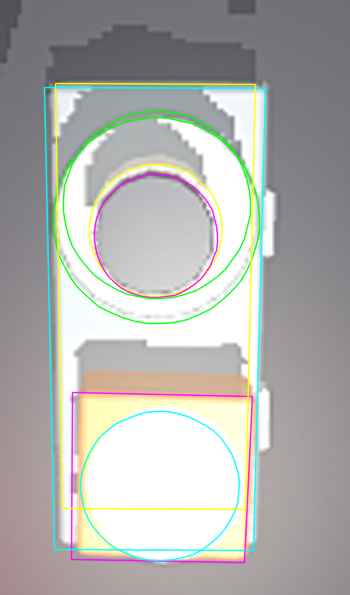

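View pics/o_t.png

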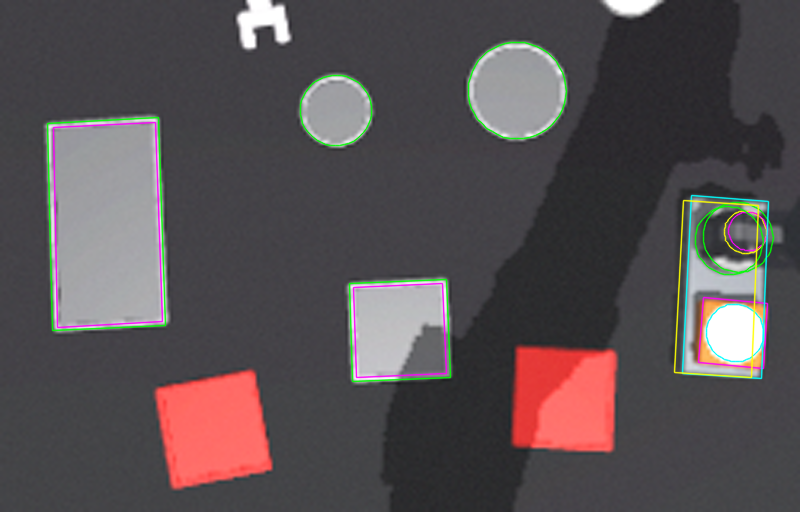

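View pics/o_s.png

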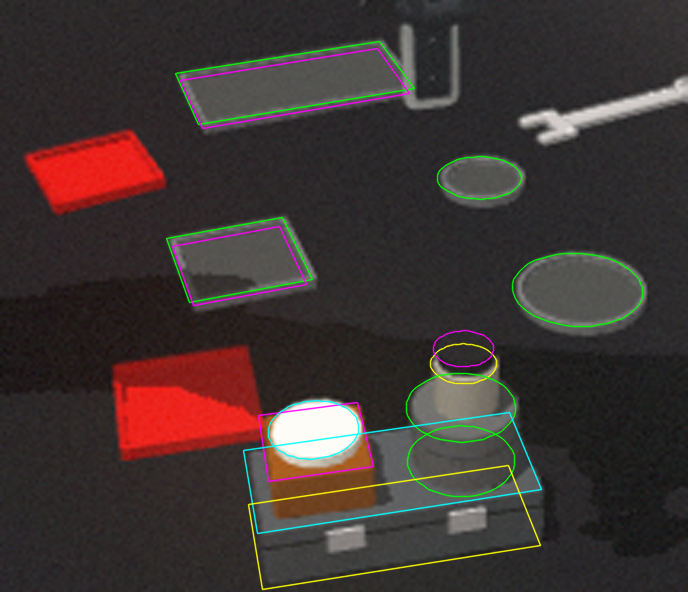

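The overlays agree within about 2 mm in all three views. Now the pot.

send_rows --rows "0.013 -0.0005 -0.01 0 0 0;0.012 -0.0005 -0.02 0 0 0;0 0 -0.03 0 0 0;0 0 -0.03 0 0 0;0 0 -0.03 0 0 0;0 0 -0.02 0 0 0;0 0 -0.015 0 0 0;0 0 -0.01 0 0 0;0 0 -0.01 0 0 0;0 0 0 0 0 0;0 0 0 0 0 0" --grip 0.06

```text
clock: 3.05
tcp_pos: [0.5231, -0.2485, 0.0768]
orientation: [-0.052, -2.198, 2.199]
contact_force: [-0.3, -0.5, -0.7]
grip_width: 0.0604
```

send_rows --rows "0 0 0 0 0 0;0 0 0 0 0 0;0 0 0 0 0 0;0 0 0 0 0 0;0 0 0 0 0 0;0 0 0 0 0 0" --grip 0.02 --grip_force 30

```text
clock: 3.65
tcp_pos: [0.5232, -0.2486, 0.0773]
orientation: [-0.052, -2.198, 2.199]
contact_force: [-1.1, 0.5, 6.2]
grip_width: 0.0306
```

```bash
python3 - <<'E'
from h import *
f=r.grab_frame("wrist");save(f,"w2");s=r.grab_frame("side");save(s,"s2",(250,150,420,340),3)
E
```

```text
(no output)
```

View pics/w2.png

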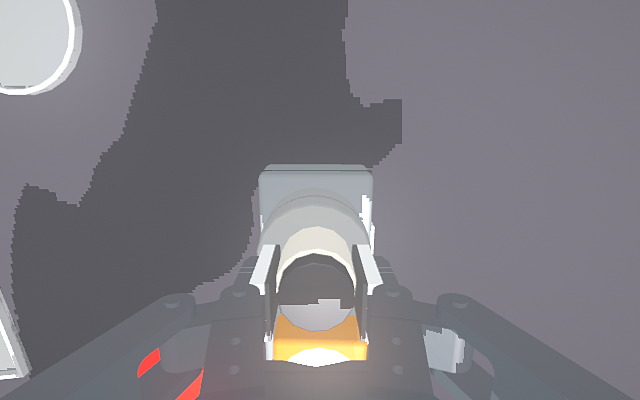

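View pics/s2.png

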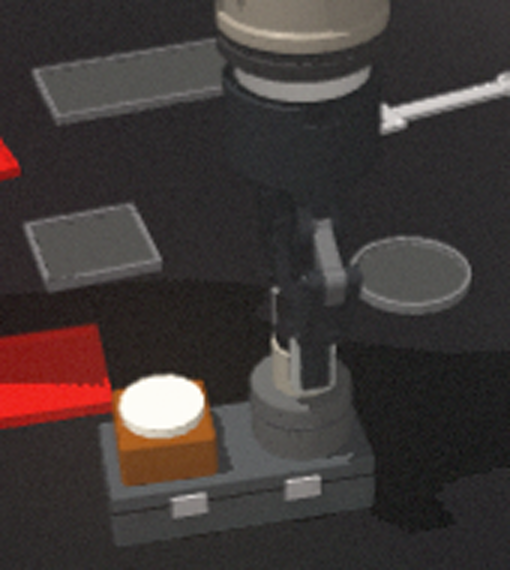

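Gripped, with about 6 N upward, so the tips may be brushing the tin. I'll lift and check how far the fingertips are below the pot.

send_rows --rows "0 0 0.005 0 0 0;0 0 0.01 0 0 0;0 0 0.02 0 0 0;0 0 0.03 0 0 0;0 0 0.03 0 0 0;0 0 0.03 0 0 0;0 0 0 0 0 0;0 0 0 0 0 0"

```text
clock: 4.55
tcp_pos: [0.5229, -0.2485, 0.2023]
orientation: [-0.053, -2.198, 2.2]
contact_force: [0.4, 1.1, -1.3]
grip_width: 0.0307
```

```bash
python3 - <<'E'
from h import *
f=r.grab_frame("wrist");save(f,"w3",(220,200,420,400),4);s=r.grab_frame("side");save(s,"s3",(290,170,400,310),4)
o=r.get_obs();print(o["tcp_pos"],o["contact_force"],o["grip_width"])
print(proj(s,[o["tcp_pos"]]),proj(s,[o["tcp_pos"]+np.array([0,0,-.006])]))
E
```

```text
[ 0.52179945 -0.24813607  0.20044075] [-0.55232475  0.10962004 -0.71411806] 0.03047391802736326
[[348.36239999 205.12928512]] [[348.37982648 208.6942261 ]]
```

View pics/w3.png

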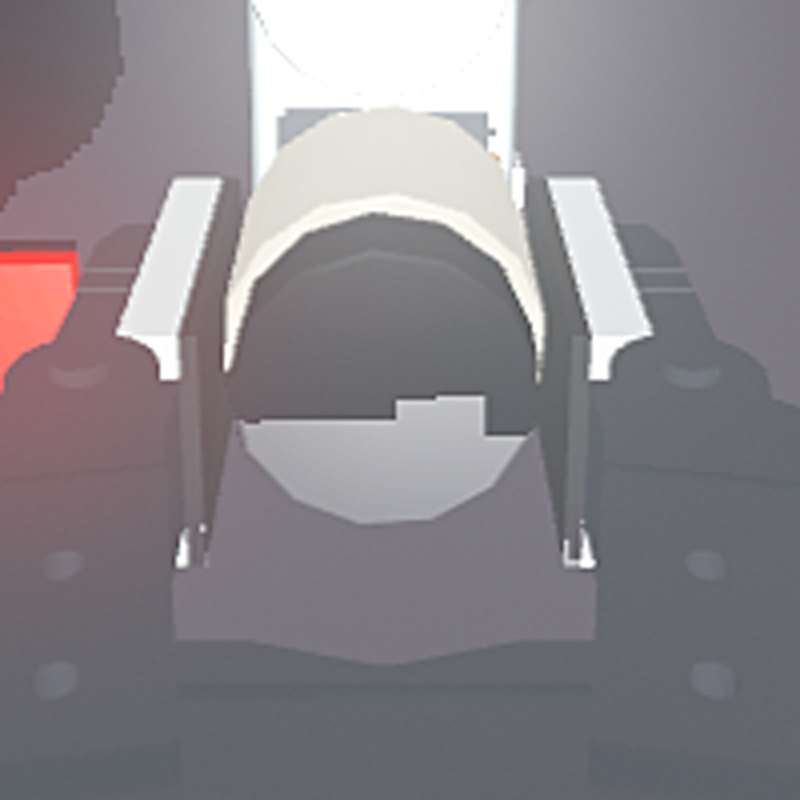

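View pics/s3.png

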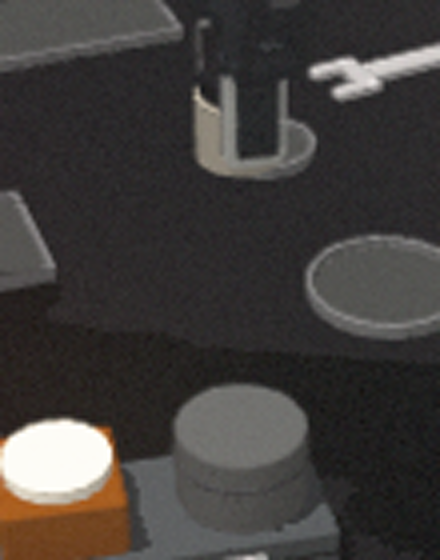

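```bash
python3 - <<'E'
from h import *
s=r.grab_frame("side")
# calibration offset seen on trays/pile in side view: model ~1px left/up of image
off=np.array([1.,1.5])
for dx in(0,-.003,-.006):
  for b in(.191,.194,.197):
    q=proj(s,circ(.5225+dx,-.2485,.032,b))+off
    print(dx,b,"left",(q[:,0].min()-290)*4,"bottom",(q[:,1].max()-170)*4)
q=proj(s,circ(.5225-.002,-.2485,.032,.194))+off;q2=proj(s,circ(.5225-.002,-.2485,.032,.22))+off
save(s,"s3b",(290,170,400,310),4,[(q,(0,255,255)),(q2,(0,255,0))])
w=r.grab_frame("wrist")
D=[]
for dx,c in((0,(0,255,0)),(-.003,(0,0,255))):
  for z,d in((.194,.032),(.220,.032)): D.append((proj(w,circ(.5225+dx,-.2485,d,z)),c))
save(w,"w3b",(220,200,420,400),4,D)
E
```

```text
0 0.191 left 195.76810080638325 bottom 192.09084708051648
0 0.194 left 195.64755338553164 bottom 184.91794321870202
0 0.197 left 195.52652516732996 bottom 177.7149607983671
-0.003 0.191 left 187.80612122971775 bottom 193.3135737574521
-0.003 0.194 left 187.6690977310559 bottom 186.1371611076529
-0.003 0.197 left 187.53152045391084 bottom 178.9306318320232
-0.006 0.191 left 179.83090246210168 bottom 194.53841231394438
-0.006 0.194 left 179.67734943065648 bottom 187.3584835877275
-0.006 0.197 left 179.5231692918976 bottom 180.1484000312979
```

View pics/s3b.png

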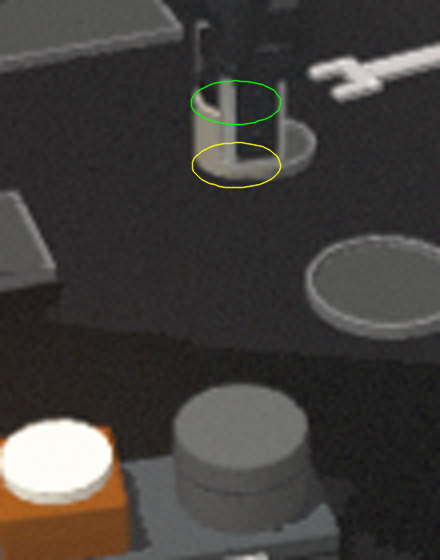

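View pics/w3b.png

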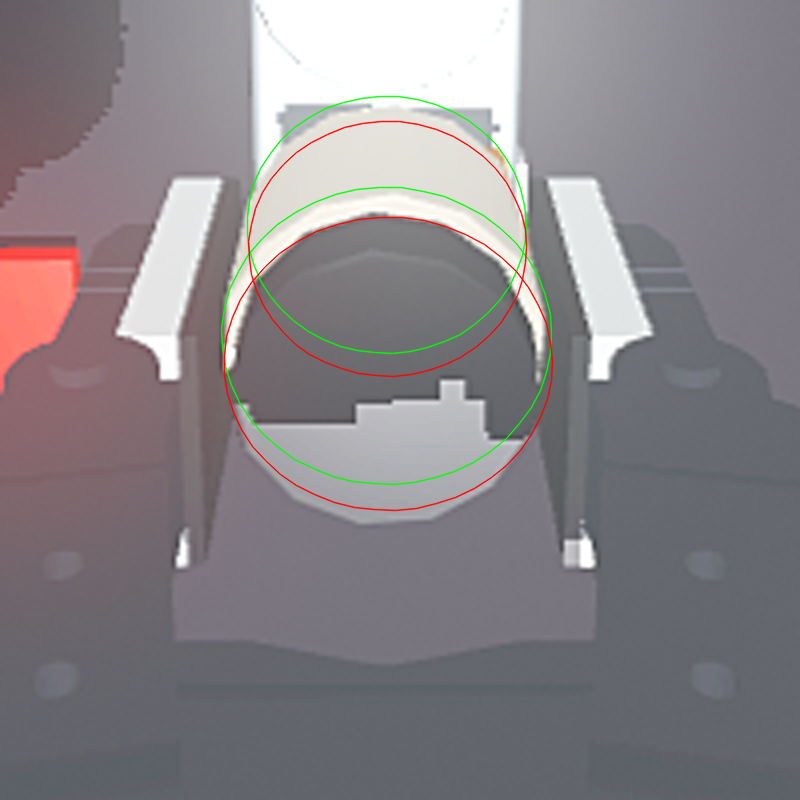

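Pot is held upright, about 1 mm off centre. Carrying it to the small tray.

send_rows --rows "0.0128 0.0394 0 0 0 0;0.0128 0.0394 0 0 0 0;0.0128 0.0394 0 0 0 0;0.0128 0.0394 0 0 0 0;0.0128 0.0394 0 0 0 0;0.0128 0.0394 0 0 0 0;0.0128 0.0394 0 0 0 0;0.0128 0.0394 0 0 0 0;0 0 -0.03 0 0 0;0 0 -0.04 0 0 0;0 0 -0.04 0 0 0;0 0 -0.03 0 0 0;0 0 -0.02 0 0 0;0 0 -0.011 0 0 0;0 0 0 0 0 0;0 0 0 0 0 0"

```text
clock: 6.35
tcp_pos: [0.6255, 0.0669, 0.0308]
orientation: [-0.052, -2.198, 2.198]
contact_force: [-0.1, 0.5, -0.9]
grip_width: 0.0307
```

```bash
python3 - <<'E'
from h import *
from est import est
f=r.grab_frame("wrist");save(f,"w4",(220,200,420,400),4);s=r.grab_frame("side");save(s,"s4",(320,140,400,230),6)
t=r.grab_frame("top");save(t,"t4",(250,150,330,220),6)
E
```

```text
(no output)
```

View pics/w4.png

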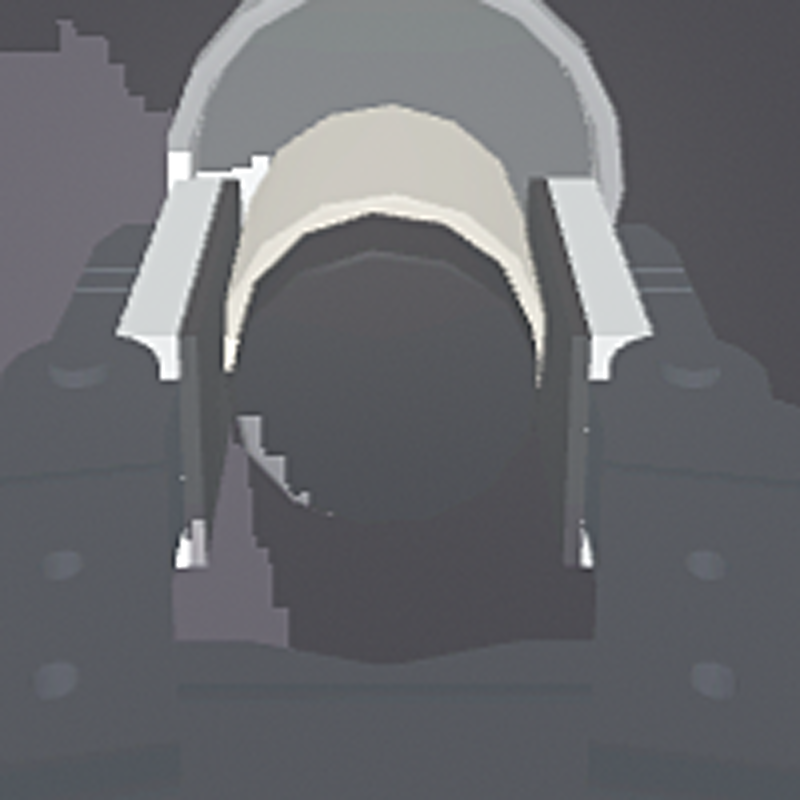

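View pics/s4.png

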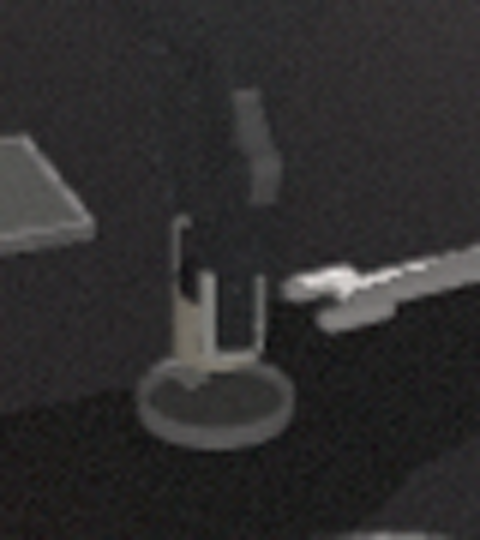

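send_rows --rows "0 0 -0.01 0 0 0;0 0 -0.006 0 0 0;0 0 -0.002 0 0 0;0 0 -0.002 0 0 0;0 0 0 0 0 0;0 0 0 0 0 0"

```text
clock: 7.1
tcp_pos: [0.625, 0.0669, 0.0103]
orientation: [-0.051, -2.198, 2.198]
contact_force: [-1.4, 0.1, 0.8]
grip_width: 0.0309
```

```bash
python3 - <<'E'
from h import *
s=r.grab_frame("side");save(s,"s5",(320,140,400,230),6)
E
```

```text
(no output)
```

View pics/s5.png

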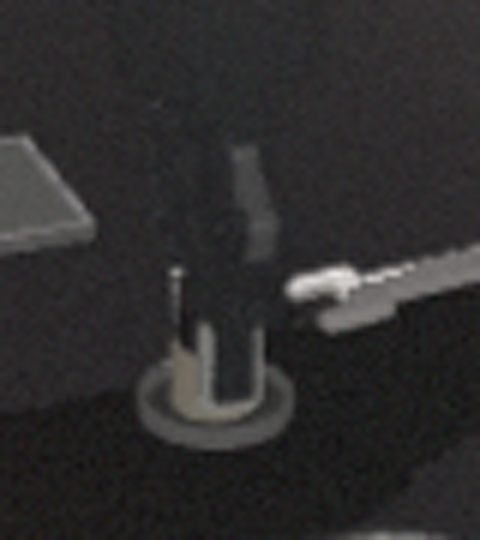

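Centred in the tray; lowering a little further in small steps until contact.

send_rows --rows "0 0 -0.001 0 0 0;0 0 -0.0005 0 0 0;0 0 0 0 0 0"

```text
clock: 7.45
tcp_pos: [0.6251, 0.0669, 0.0102]
orientation: [-0.051, -2.198, 2.198]
contact_force: [-5.3, -0.5, 13.6]
grip_width: 0.0309
```

send_rows --rows "0 0 0.0008 0 0 0;0 0 0 0 0 0;0 0 0 0 0 0;0 0 0 0 0 0" --grip 0.045

```text
clock: 7.85
tcp_pos: [0.625, 0.0668, 0.0093]
orientation: [-0.051, -2.198, 2.198]
contact_force: [-0.1, 0.3, -0.0]
grip_width: 0.0449
```

send_rows --rows "0 0 0.005 0 0 0;0 0 0.015 0 0 0;0 0 0.03 0 0 0;0 0 0.04 0 0 0;0 0 0.04 0 0 0;0 0 0.04 0 0 0;0 0 0.02 0 0 0;0 -0.03 0 0 0 0;0 -0.04 0 0 0 0;0 0 0 0 0 0"

```text
clock: 8.85
tcp_pos: [0.6251, -0.011, 0.2011]
orientation: [-0.062, -2.189, 2.199]
contact_force: [-0.8, -0.8, -0.6]
grip_width: 0.045
```

```bash
python3 - <<'E'
from h import *
from est import est
s=r.grab_frame("side");save(s,"s6",(320,140,400,230),6)
w=r.grab_frame("wrist");save(w,"w6")
E
```

```text
(no output)
```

View pics/s6.png

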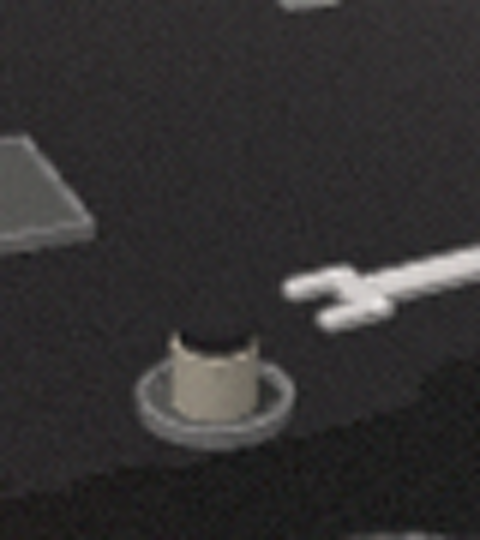

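View pics/w6.png

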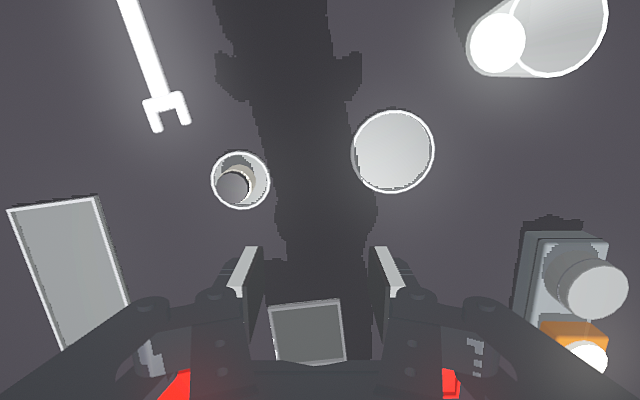

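Pot stands upright in the small tray at (240,180). Next the tin.

send_rows --rows "-0.0172 -0.041 -0.008 0 0 0;-0.0172 -0.041 -0.008 0 0 0;-0.0172 -0.041 -0.008 0 0 0;-0.0172 -0.041 -0.008 0 0 0;-0.0172 -0.041 -0.008 0 0 0;-0.0172 -0.041 -0.01 0 0 0;0 0 0 0 0 0;0 0 0 0 0 0;0 0 0 0 0 0" --grip 0.08

```text
clock: 9.85
tcp_pos: [0.5232, -0.247, 0.1502]
orientation: [-0.049, -2.201, 2.199]
contact_force: [0.3, -0.2, 0.0]
grip_width: 0.0799
```

```bash
python3 - <<'E'
from h import *
from est import est
w=r.grab_frame("wrist");save(w,"w7",(200,80,440,360),2.5,model(w,{k:est[k] for k in("tin","jar","case")}))
o=r.get_obs();print(o["tcp_pos"],o["orientation"])
E
```

```text
[ 0.52330198 -0.24679509  0.15023352] [-0.04836312 -2.2014442   2.19977172]
```

View pics/w7.png

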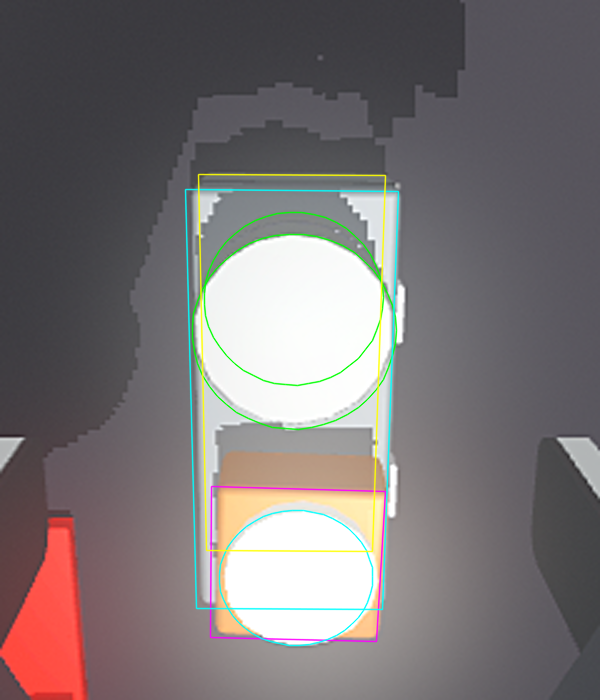

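send_rows --rows "-0.0005 -0.001 -0.03 0 0 0;0 0 -0.03 0 0 0;0 0 -0.025 0 0 0;0 0 -0.015 0 0 0;0 0 -0.007 0 0 0;0 0 0 0 0 0;0 0 0 0 0 0"

```text
clock: 10.6
tcp_pos: [0.5223, -0.2501, 0.0436]
orientation: [-0.052, -2.199, 2.2]
contact_force: [-0.2, -0.0, 0.6]
grip_width: 0.08
```

send_rows --rows "0 0 0 0 0 0;0 0 0 0 0 0;0 0 0 0 0 0;0 0 0 0 0 0;0 0 0 0 0 0;0 0 0 0 0 0" --grip 0.045 --grip_force 35

```text
clock: 11.2
tcp_pos: [0.5221, -0.2503, 0.0439]
orientation: [-0.053, -2.198, 2.199]
contact_force: [-0.6, 0.8, 5.4]
grip_width: 0.0521
```

send_rows --rows "0 0 0.005 0 0 0;0 0 0.01 0 0 0;0 0 0.02 0 0 0;0 0 0.03 0 0 0;0 0 0.03 0 0 0;0 0 0.03 0 0 0;0 0 0 0 0 0;0 0 0 0 0 0"

```text
clock: 12.0
tcp_pos: [0.5214, -0.2504, 0.1685]
orientation: [-0.053, -2.198, 2.199]
contact_force: [-0.2, -0.8, -2.4]
grip_width: 0.052
```

```bash
python3 - <<'E'
from h import *
w=r.grab_frame("wrist");save(w,"w8",(200,150,440,400),3);s=r.grab_frame("side");save(s,"s8",(270,180,400,330),4)
o=r.get_obs();print(o["tcp_pos"],o["contact_force"],o["grip_width"])
E
```

```text
[ 0.52035154 -0.24989811  0.16663831] [ 0.2988311   0.60365282 -1.91408928] 0.052145143948343395
```

View pics/w8.png

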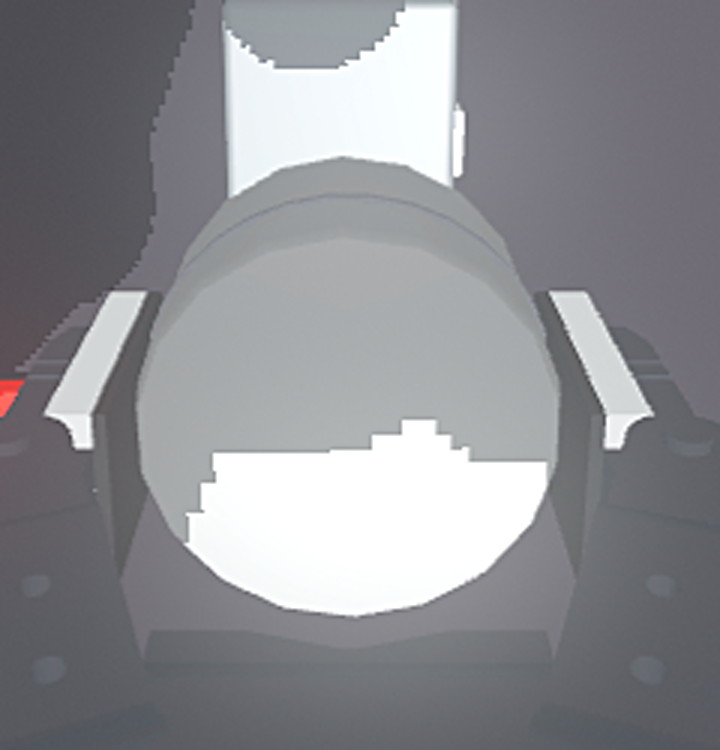

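View pics/s8.png

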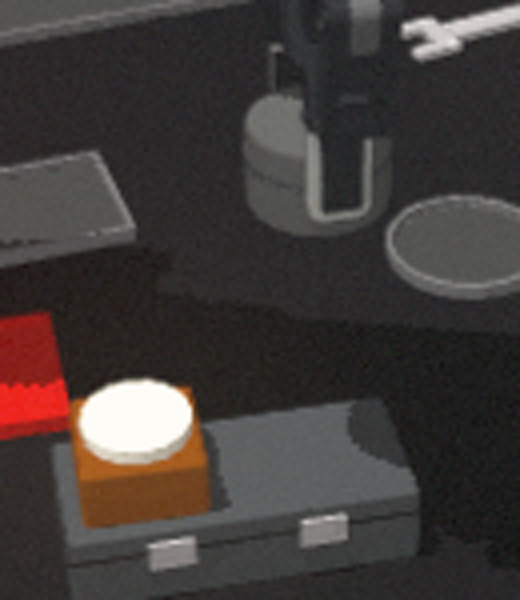

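send_rows --rows "0.0244 0.0338 0 0 0 0;0.0244 0.0338 0 0 0 0;0.0244 0.0338 0 0 0 0;0.0244 0.0338 0 0 0 0;0.0244 0.0338 0 0 0 0;0 0 -0.03 0 0 0;0 0 -0.04 0 0 0;0 0 -0.04 0 0 0;0 0 -0.02 0 0 0;0 0 -0.008 0 0 0;0 0 0 0 0 0;0 0 0 0 0 0"

```text
clock: 13.3
tcp_pos: [0.644, -0.0812, 0.0303]
orientation: [-0.052, -2.199, 2.198]
contact_force: [1.0, -0.2, -1.1]
grip_width: 0.0521
```

```bash
python3 - <<'E'
from h import *
w=r.grab_frame("wrist");save(w,"w9",(200,150,440,400),3);s=r.grab_frame("side");save(s,"s9",(340,170,480,290),5)
o=r.get_obs();print(o["tcp_pos"],o["contact_force"],o["grip_width"])
E
```

```text
[ 0.64452327 -0.08126061  0.03114568] [ 0.2745482  -0.26601774 -2.16835546] 0.051776555214229254
```

View pics/w9.png

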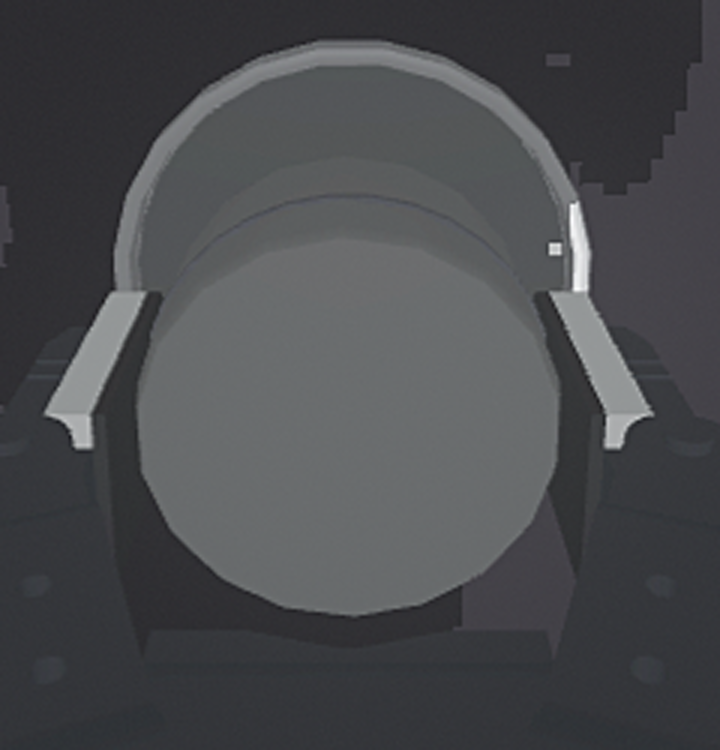

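View pics/s9.png

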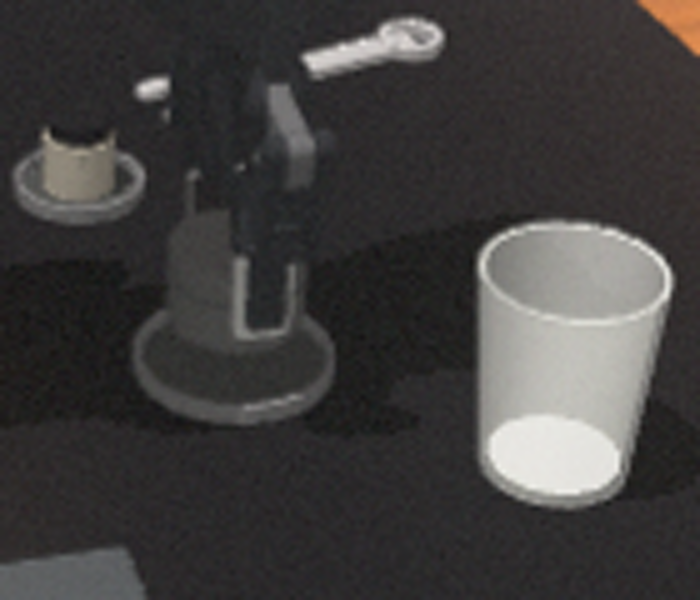

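send_rows --rows "0 0 -0.01 0 0 0;0 0 -0.007 0 0 0;0 0 -0.002 0 0 0;0 0 -0.001 0 0 0;0 0 -0.001 0 0 0;0 0 0 0 0 0"

```text
clock: 14.0
tcp_pos: [0.643, -0.0812, 0.0108]
orientation: [-0.05, -2.197, 2.198]
contact_force: [-9.9, 0.5, 20.2]
grip_width: 0.0517
```

Contact with the floor. Release and retreat.

send_rows --rows "0 0 0.0008 0 0 0;0 0 0 0 0 0;0 0 0 0 0 0;0 0 0 0 0 0" --grip 0.068

```text
clock: 14.4
tcp_pos: [0.6432, -0.0812, 0.0091]
orientation: [-0.05, -2.198, 2.198]
contact_force: [-0.1, -0.3, -0.2]
grip_width: 0.0675
```

send_rows --rows "0 0 0.005 0 0 0;0 0 0.015 0 0 0;0 0 0.03 0 0 0;0 0 0.04 0 0 0;0 0 0.04 0 0 0;-0.025 -0.02 0.01 0 0 0;-0.04 -0.03 0 0 0 0;-0.04 -0.03 0 0 0 0;-0.04 -0.03 0 0 0 0;-0.04 -0.03 0 0 0 0;-0.01 -0.022 0 0 0 0;0 0 0 0 0 0;0 0 0 0 0 0;0 0 0 0 0 0"

```text
clock: 15.8
tcp_pos: [0.4496, -0.242, 0.1501]
orientation: [-0.05, -2.2, 2.199]
contact_force: [0.4, -0.4, 1.2]
grip_width: 0.0682
```

```bash
python3 - <<'E'
from h import *
from est import est
s=r.grab_frame("side");save(s,"s10",(340,170,480,290),5)
w=r.grab_frame("wrist");save(w,"w10",(200,80,440,360),2.5,model(w,{k:est[k] for k in("jar","case")}))
o=r.get_obs();print(o["tcp_pos"],o["contact_force"],o["grip_width"])
E
```

```text
[ 0.44943422 -0.24185991  0.14966776] [-0.37434406  0.4365992  -0.53270865] 0.06773003151852391
```

View pics/s10.png

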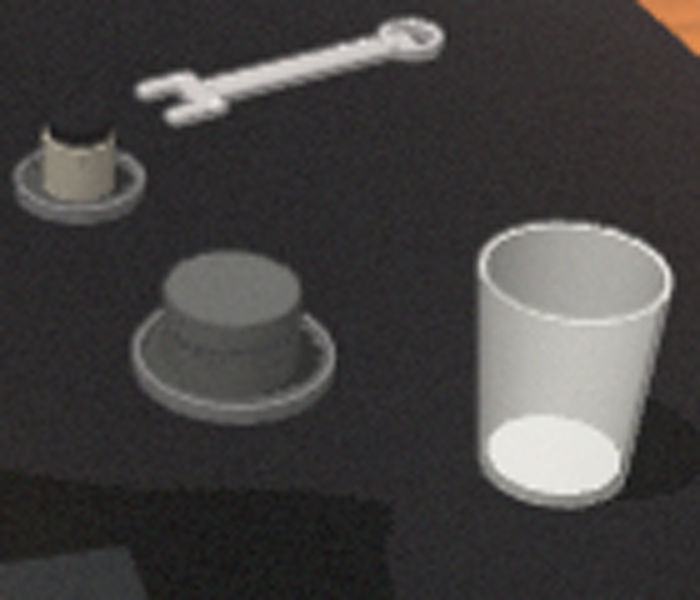

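View pics/w10.png

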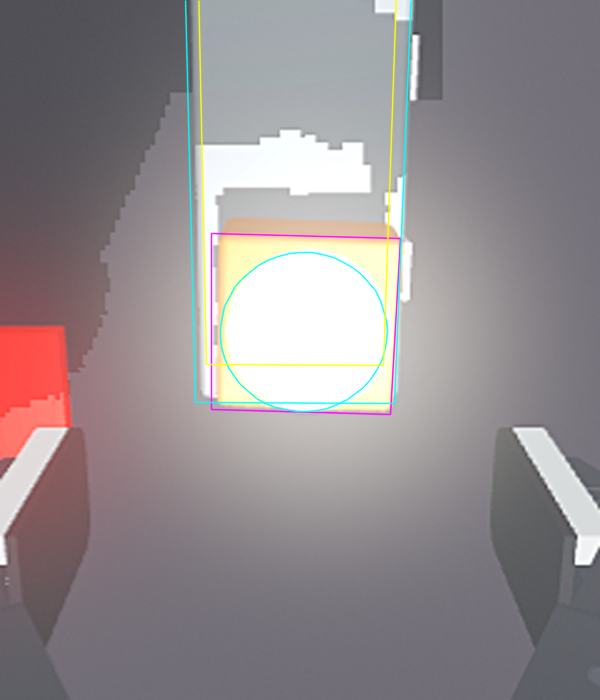

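Tin sits flat in the large round tray. The jar overlay agrees to within about 1.5 mm, so I'll grip the jar now.

send_rows --rows "-0.0015 -0.005 -0.03 0 0 0;0 0 -0.03 0 0 0;0 0 -0.025 0 0 0;0 0 -0.016 0 0 0;0 0 -0.007 0 0 0;0 0 0 0 0 0;0 0 0 0 0 0" --grip 0.08

```text
clock: 16.6
tcp_pos: [0.4476, -0.248, 0.042]
orientation: [-0.051, -2.199, 2.199]
contact_force: [0.5, 0.3, -0.1]
grip_width: 0.08
```

send_rows --rows "0 0 0 0 0 0;0 0 0 0 0 0;0 0 0 0 0 0;0 0 0 0 0 0;0 0 0 0 0 0;0 0 0 0 0 0" --grip 0.04 --grip_force 35

```text
clock: 17.2
tcp_pos: [0.4475, -0.2484, 0.0424]
orientation: [-0.053, -2.198, 2.199]
contact_force: [-1.1, 1.7, 5.8]
grip_width: 0.049
```

send_rows --rows "0 0 0.005 0 0 0;0 0 0.01 0 0 0;0 0 0.02 0 0 0;0 0 0.03 0 0 0;0 0 0.03 0 0 0;0 0 0.03 0 0 0;0 0 0 0 0 0;0 0 0 0 0 0"

```text
clock: 18.0
tcp_pos: [0.4469, -0.2483, 0.1672]
orientation: [-0.052, -2.198, 2.199]
contact_force: [-0.4, -0.2, -2.5]
grip_width: 0.0491
```

```bash
python3 - <<'E'
from h import *
w=r.grab_frame("wrist");save(w,"w11",(200,150,440,400),3);s=r.grab_frame("side");save(s,"s11",(240,180,400,330),4)
o=r.get_obs();print(o["tcp_pos"],o["contact_force"],o["grip_width"])
E
```

```text
[ 0.44586003 -0.24783276  0.1655224 ] [-0.95333192  1.50710965 -1.93034545] 0.048784967216865295
```

View pics/w11.png

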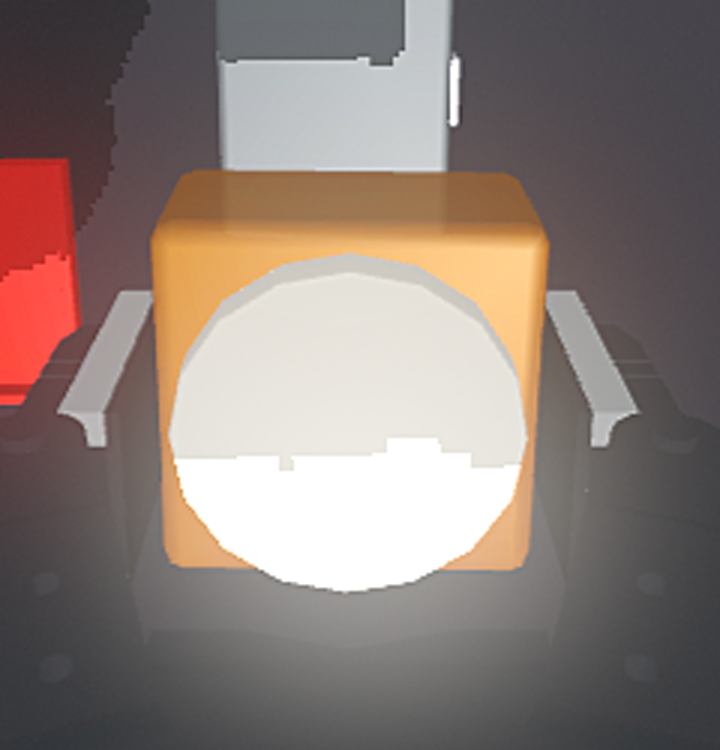

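View pics/s11.png

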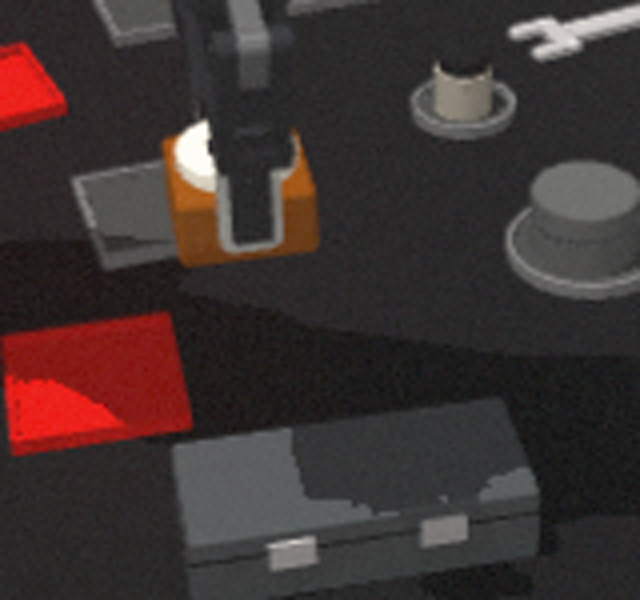

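send_rows --rows "0 0.037 0 0 0 0.0157;0 0.037 0 0 0 0.0157;0 0.037 0 0 0 0.0157;0 0.037 0 0 0 0.0157;0 0.037 0 0 0 0.0157;0 0.037 0 0 0 0.0157;0 0.038 0 0 0 0.0157;0 0 -0.03 0 0 0;0 0 -0.04 0 0 0;0 0 -0.035 0 0 0;0 0 -0.02 0 0 0;0 0 -0.01 0 0 0;0 0 0 0 0 0;0 0 0 0 0 0"

```text
clock: 19.5
tcp_pos: [0.4471, 0.0119, 0.0317]
orientation: [-0.07, 2.189, -2.189]
contact_force: [0.6, 0.6, -1.7]
grip_width: 0.0495
```

```bash
python3 - <<'E'
from h import *
w=r.grab_frame("wrist");save(w,"w12",(200,150,440,400),3);s=r.grab_frame("side");save(s,"s12",(220,150,360,270),5)
o=r.get_obs();print(o["tcp_pos"],o["contact_force"],o["grip_width"],R.from_rotvec(o["orientation"]).as_matrix()[:2,2])
E
```

```text
[0.44772453 0.01186433 0.03237398] [-0.13691792  0.06323963 -1.46970393] 0.04904794086073772 [ 0.06344255 -0.99798549]
```

View pics/w12.png

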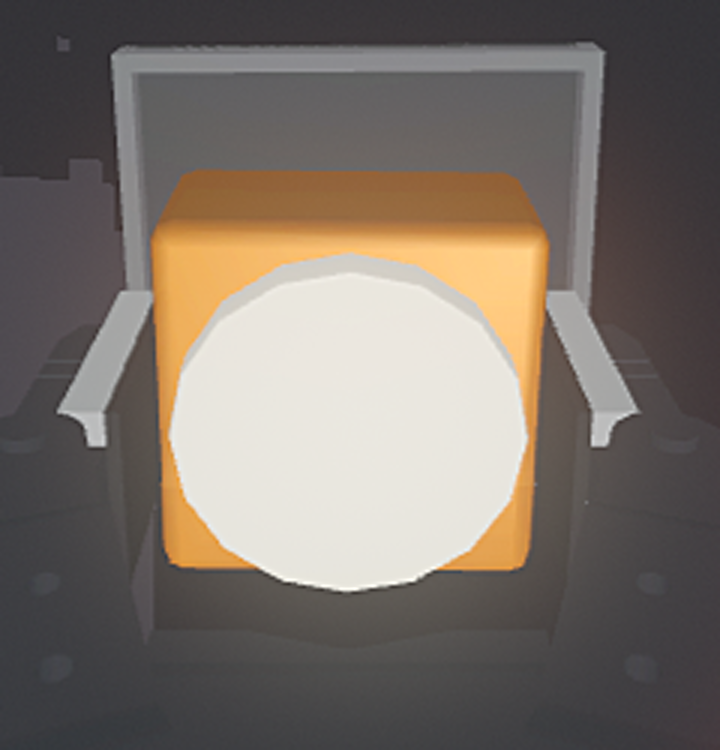

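View pics/s12.png

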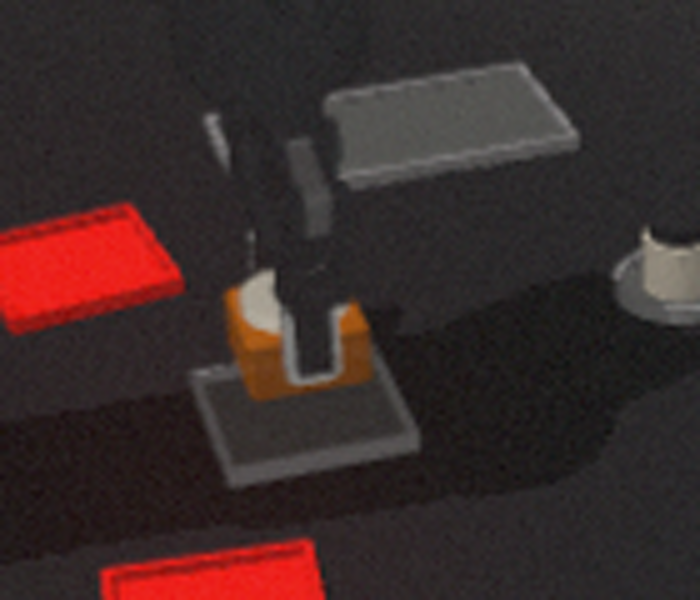

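send_rows --rows "0 -0.001 -0.01 0 0 0;0 0 -0.008 0 0 0;0 0 -0.002 0 0 0;0 0 -0.001 0 0 0;0 0 -0.001 0 0 0;0 0 -0.0005 0 0 0;0 0 0 0 0 0"

```text
clock: 20.3
tcp_pos: [0.4468, 0.0109, 0.0094]
orientation: [-0.07, 2.189, -2.189]
contact_force: [-2.0, -0.2, 5.3]
grip_width: 0.0491
```

send_rows --rows "0 0 -0.0003 0 0 0;0 0 0 0 0 0;0 0 0 0 0 0;0 0 0 0 0 0" --grip 0.066

```text
clock: 20.7
tcp_pos: [0.447, 0.0108, 0.0086]
orientation: [-0.069, 2.189, -2.189]
contact_force: [0.3, -0.2, 0.5]
grip_width: 0.0662
```

send_rows --rows "0 0 0.005 0 0 0;0 0 0.015 0 0 0;0 0 0.03 0 0 0;0 0 0.04 0 0 0;0 0 0.04 0 0 0;0.005 -0.03 0.02 0 0 -0.015;0.005 -0.04 0.03 0 0 -0.02;0.005 -0.04 0 0 0 -0.02;0.005 -0.04 0 0 0 -0.02;0.005 -0.04 0 0 0 -0.02;0.005 -0.04 0 0 0 -0.015;0.008 -0.027 0 0 0 0;0 0 0 0 0 0;0 0 0 0 0 0;0 0 0 0 0 0"

```text
clock: 22.2
tcp_pos: [0.4847, -0.2445, 0.1885]
orientation: [-0.049, -2.2, 2.198]
contact_force: [0.8, 1.4, -0.2]
grip_width: 0.0659
```

```bash
python3 - <<'E'
from h import *
from est import est
s=r.grab_frame("side");save(s,"s13",(220,150,440,340),3.5)
w=r.grab_frame("wrist");save(w,"w13",(200,80,440,360),2.5,model(w,{k:est[k] for k in("case",)}))
t=r.grab_frame("top");save(t,"t13",(180,150,430,310),3.2,model(t,{k:est[k] for k in("case","sq","long")}))
o=r.get_obs();print(o["tcp_pos"],o["contact_force"],o["grip_width"],R.from_rotvec(o["orientation"]).as_matrix()[:2,2])
E
```

```text
[ 0.48483204 -0.24467779  0.18859158] [0.31016833 0.80641888 0.69057145] 0.06614721554170633 [-0.04429869 -0.9990183 ]
```

View pics/s13.png

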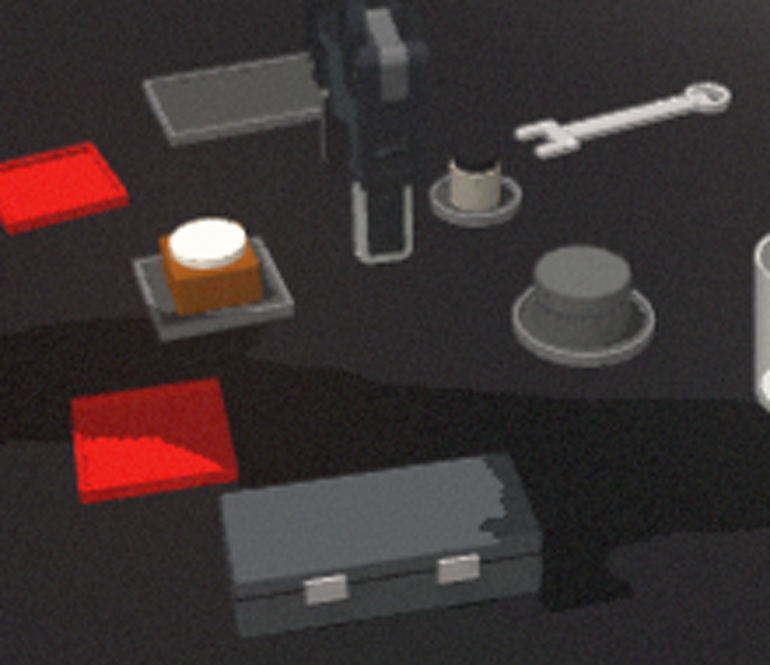

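View pics/w13.png

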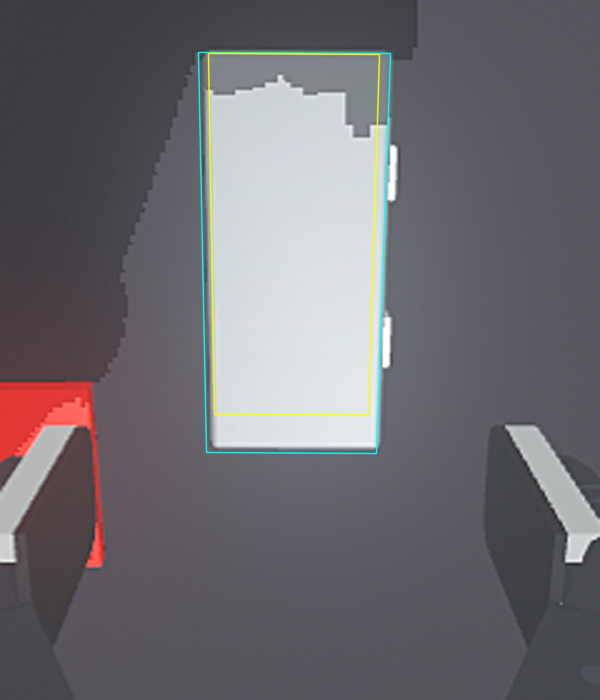

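View pics/t13.png

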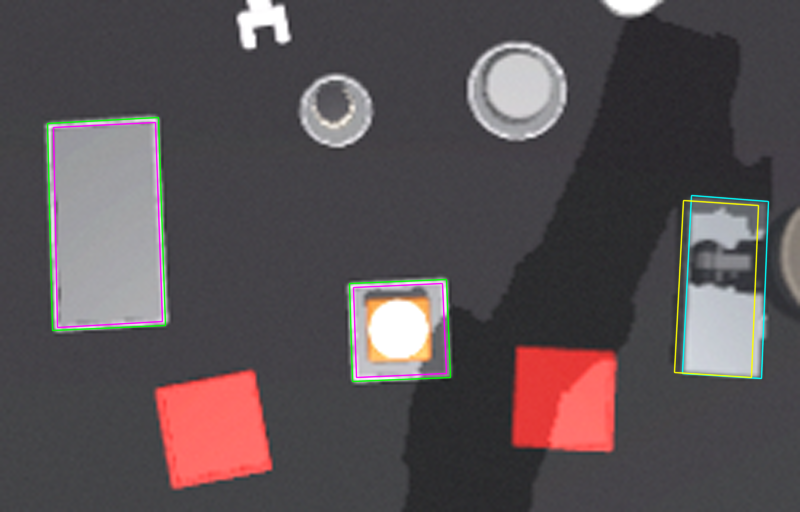

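Jar is in the grey square tray, aligned. Now the case.

send_rows --rows "0.001 -0.0025 -0.03 0 0 0;0 0 -0.04 0 0 0;0 0 -0.04 0 0 0;0 0 -0.03 0 0 0;0 0 -0.02 0 0 0;0 0 -0.015 0 0 0;0 0 -0.0085 0 0 0;0 0 0 0 0 0;0 0 0 0 0 0" --grip 0.0854

```text
clock: 23.25
tcp_pos: [0.4865, -0.2486, 0.0057]
orientation: [-0.052, -2.198, 2.199]
contact_force: [-1.1, -0.2, -0.1]
grip_width: 0.0857
```

send_rows --rows "0 0 0 0 0 0;0 0 0 0 0 0;0 0 0 0 0 0;0 0 0 0 0 0;0 0 0 0 0 0;0 0 0 0 0 0" --grip 0.05 --grip_force 60

```text
clock: 23.85
tcp_pos: [0.4866, -0.2487, 0.0062]
orientation: [-0.053, -2.198, 2.2]
contact_force: [-0.8, 0.5, 5.2]
grip_width: 0.0607
```

send_rows --rows "0 0 0.005 0 0 0;0 0 0.01 0 0 0;0 0 0.02 0 0 0;0 0 0.03 0 0 0;0 0 0.03 0 0 0;0 0 0.03 0 0 0;0 0 0 0 0 0;0 0 0 0 0 0"

```text
clock: 24.65
tcp_pos: [0.4858, -0.2487, 0.1307]
orientation: [-0.052, -2.198, 2.199]
contact_force: [0.0, -0.0, -2.9]
grip_width: 0.0612
```

```bash
python3 - <<'E'
from h import *
w=r.grab_frame("wrist");save(w,"w14",(180,130,460,400),2.8);s=r.grab_frame("side");save(s,"s14",(240,180,400,330),4)
o=r.get_obs();print(o["tcp_pos"],o["contact_force"],o["moment"],o["grip_width"])
E
```

```text
[ 0.48467744 -0.24814422  0.12891755] [ 0.36870109 -0.14954898 -2.15256862] [0.00569648 0.0293335  0.00288219] 0.06125374511777541
```

View pics/w14.png

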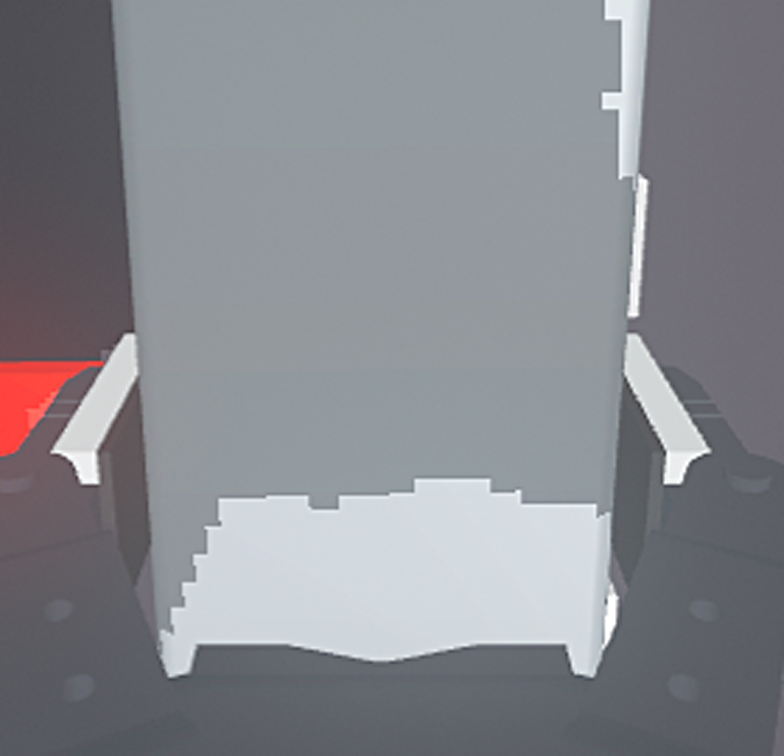

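View pics/s14.png

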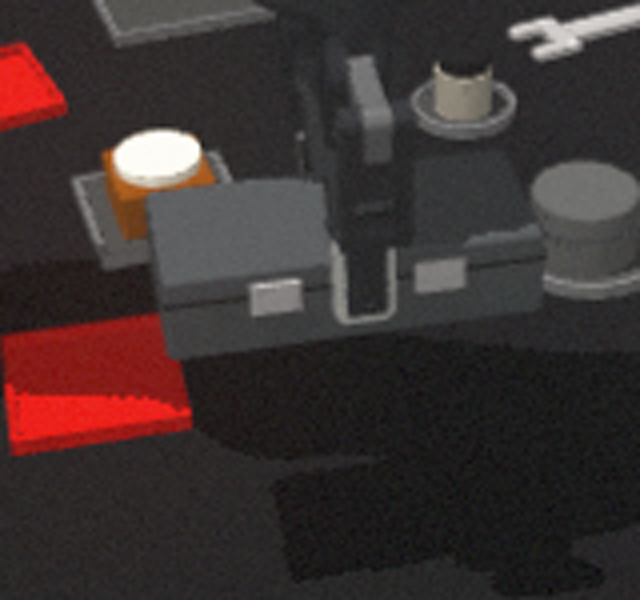

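send_rows --rows "0.0032 0.0383 0 0 0 0.0085;0.0032 0.0383 0 0 0 0.0085;0.0032 0.0383 0 0 0 0.0085;0.0032 0.0383 0 0 0 0.0085;0.0032 0.0383 0 0 0 0.0085;0.0032 0.0383 0 0 0 0.0085;0.0032 0.0383 0 0 0 0.0085;0.0032 0.0383 0 0 0 0.0085;0.0032 0.0383 0 0 0 0.0085;0.0032 0.0383 0 0 0 0.0085;0.0032 0.0383 0 0 0 0.0085;0.0032 0.0383 0 0 0 0.0085;0.0032 0.0383 0 0 0 0.0085;0 0 -0.03 0 0 0;0 0 -0.03 0 0 0;0 0 -0.02 0 0 0;0 0 -0.01 0 0 0;0 0 0 0 0 0;0 0 0 0 0 0"

```text
clock: 26.65
tcp_pos: [0.5276, 0.2496, 0.0401]
orientation: [-0.07, 2.189, -2.189]
contact_force: [-0.4, 0.3, -2.0]
grip_width: 0.0612
```

```bash
python3 - <<'E'
from h import *
from est import est
w=r.grab_frame("wrist");save(w,"w15",(150,0,490,400),2)
s=r.grab_frame("side");save(s,"s15",(240,120,360,210),6)
t=r.grab_frame("top");save(t,"t15",(170,160,270,280),5)
o=r.get_obs();print(o["tcp_pos"],o["contact_force"],o["moment"],o["grip_width"],R.from_rotvec(o["orientation"]).as_matrix()[:2,2])
E
```

```text
[0.52821999 0.24979105 0.04110693] [ 0.20994636 -0.3813506  -1.85270458] [0.06891049 0.00718489 0.04857328] 0.061135235604863176 [ 0.06395559 -0.99795242]
```

View pics/w15.png

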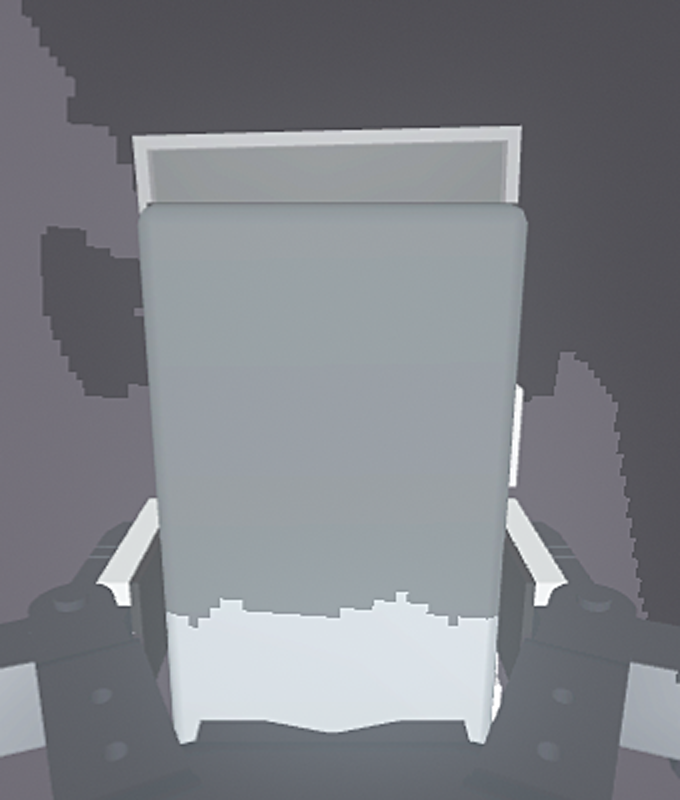

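View pics/s15.png

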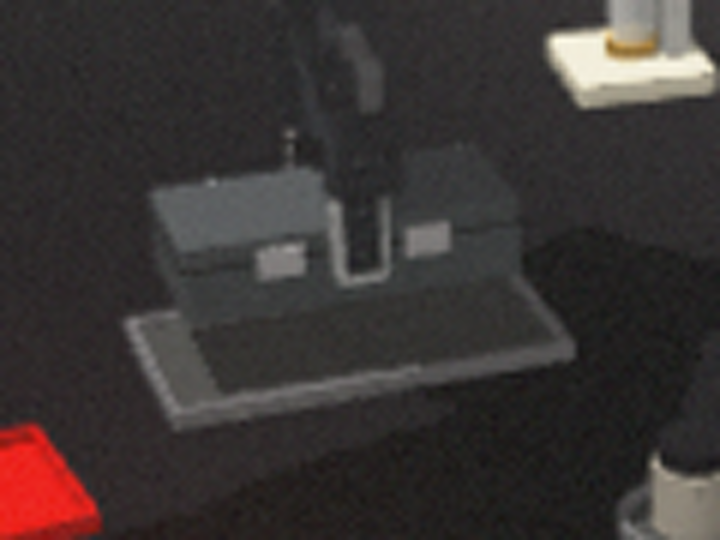

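View pics/t15.png

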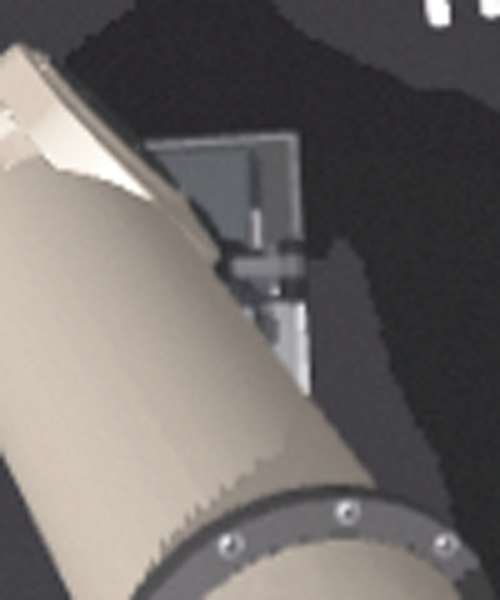

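send_rows --rows "0 0 -0.008 0 0 0.01;0 0 -0.01 0 0 0.01;0 0 -0.007 0 0 0;0 0 -0.004 0 0 0;0 0 -0.001 0 0 0;0 0 -0.001 0 0 0;0 0 0 0 0 0;0 0 0 0 0 0"

```text
clock: 27.6
tcp_pos: [0.5275, 0.2495, 0.0093]
orientation: [-0.091, 2.178, -2.178]
contact_force: [-1.9, -0.3, 1.0]
grip_width: 0.0609
```

```bash
python3 - <<'E'
from h import *
w=r.grab_frame("wrist");save(w,"w16",(150,0,490,400),2)
s=r.grab_frame("side");save(s,"s16",(240,120,360,210),6)
E
```

```text
(no output)
```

View pics/w16.png

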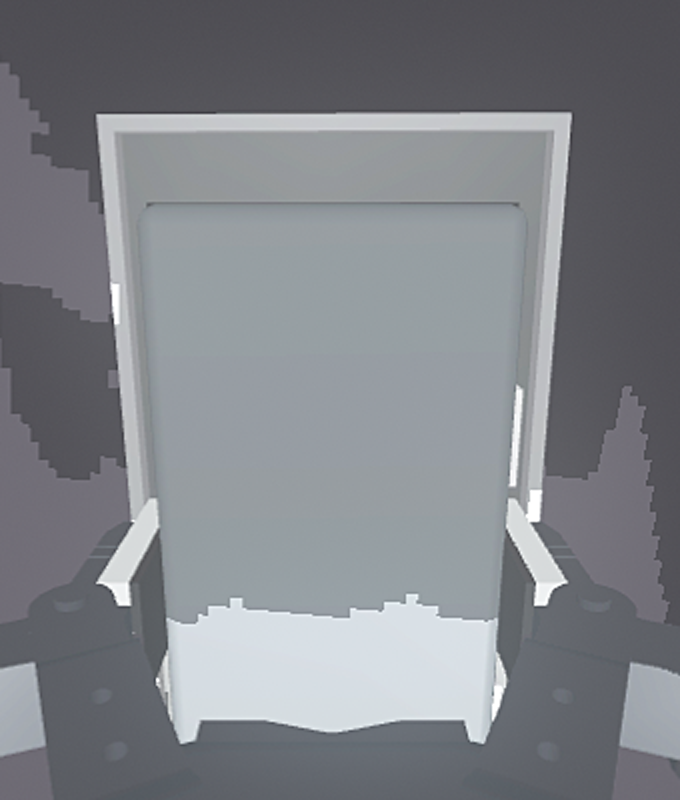

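View pics/s16.png

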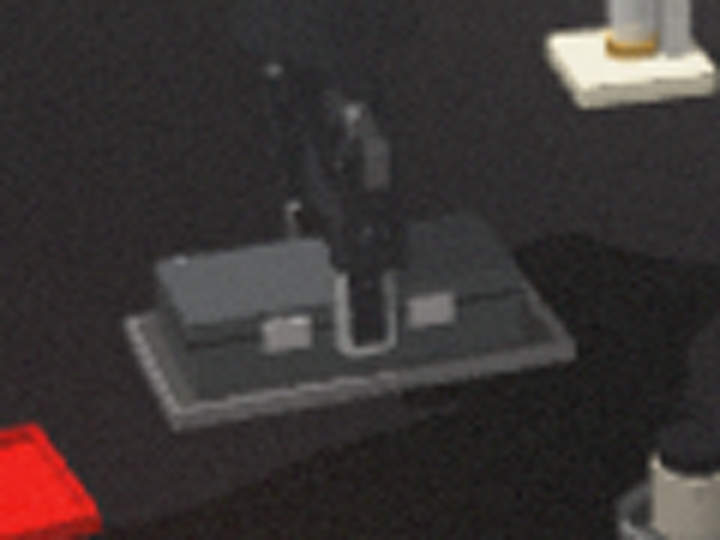

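send_rows --rows "0 0 -0.0007 0 0 0;0 0 -0.0005 0 0 0;0 0 0 0 0 0"

```text
clock: 28.0
tcp_pos: [0.5275, 0.2495, 0.0092]
orientation: [-0.091, 2.178, -2.179]
contact_force: [-6.3, -3.3, 15.6]
grip_width: 0.0612
```

send_rows --rows "0 0 0 0 0 0;0 0 0 0 0 0;0 0 0 0 0 0;0 0 0 0 0 0" --grip 0.0854

```text
clock: 28.4
tcp_pos: [0.5275, 0.2495, 0.0076]
orientation: [-0.092, 2.179, -2.178]
contact_force: [-0.3, -0.1, -0.3]
grip_width: 0.0856
```

send_rows --rows "0 0 0.005 0 0 0;0 0 0.015 0 0 0;0 0 0.03 0 0 0;0 0 0.04 0 0 0;0 0 0.04 0 0 0;0 0 0.04 0 0 0;0 -0.02 0.03 0 0 0;0 -0.03 0.03 0 0 0;0 -0.04 0 0 0 0;0 -0.04 0 0 0 0;0 -0.04 0 0 0 0;0 -0.04 0 0 0 0;0 -0.04 0 0 0 0;0 -0.04 0 0 0 0;0 -0.04 0 0 0 0;0 -0.04 0 0 0 0;0 -0.04 0 0 0 0;0 0 0 0 0 0;0 0 0 0 0 0"

```text
clock: 30.3
tcp_pos: [0.5272, -0.1614, 0.2387]
orientation: [-0.088, 2.179, -2.179]
contact_force: [-0.1, 0.7, 0.1]
grip_width: 0.0853
```

```bash
python3 - <<'E'
from h import *
s=r.grab_frame("side");save(s,"s17",(210,120,480,310),2.9)
t=r.grab_frame("top");save(t,"t17",(180,90,430,310),3.2)
o=r.get_obs();print(o["clock"],o["tcp_pos"],o["contact_force"],o["grip_width"])
E
```

```text
30.4 [ 0.52760296 -0.15916945  0.23847477] [ 0.15192016 -0.43636919 -0.19749747] 0.08538941378966557
```

View pics/s17.png

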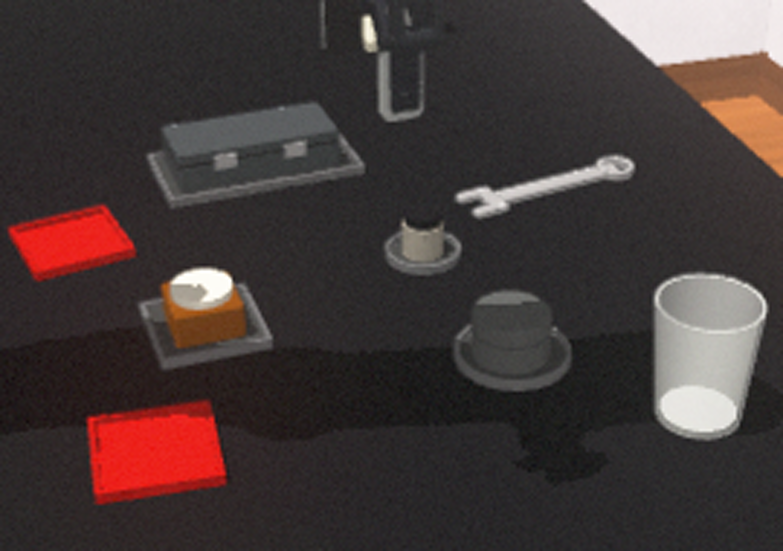

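View pics/t17.png

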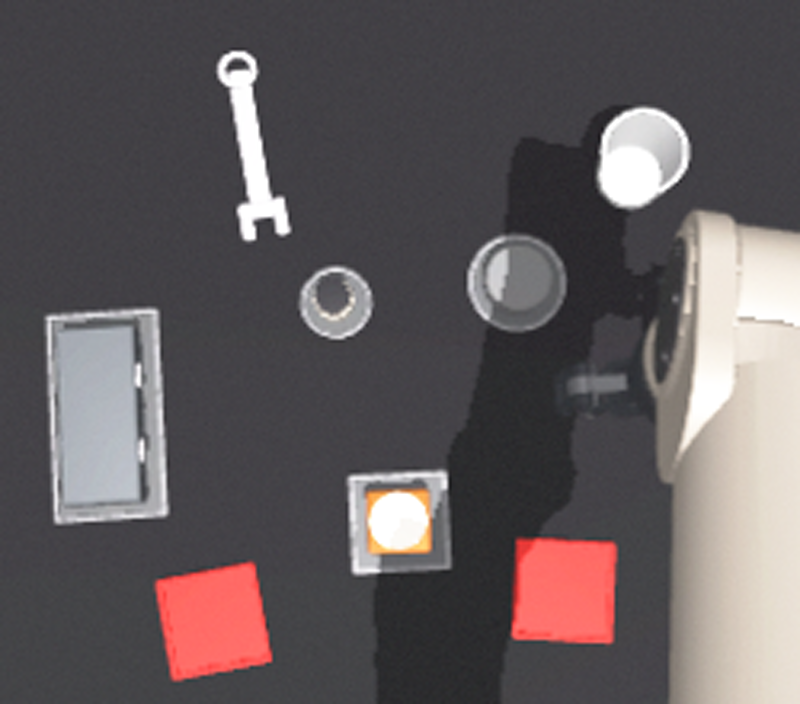

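All four containers are upright inside their own trays. The beaker and wrench have not moved and the gripper is clear.

```bash
python3 -c "
from bench import r
print(r.hand_in())"
```

```text
the job is handed in; nothing more can be done
None
```

The pile is taken apart from the top down and every container is in its own tray: pot in the small round tray, tin in the large round tray, square jar in the grey square tray, case in the long tray. The red look-alike trays were not touched. I handed the job in at about 30 s on the robot's clock, against the 102 s limit.

- **Last pictures:** the side and top views show all four upright and flat inside their rims. The beaker and wrench look unmoved by eye; I did not measure them.
- **Robot at hand-in:** gripper open and clear of everything, with about 0 N on the tool. The highest of the forces I read after each move was about 20 N, at the tin's touchdown; all others were below that.
- **Small disagreements:** the side camera differed from the top view by about 1–1.5 px (roughly 2 mm). The gripper read the held widths 1–2 mm too small. The long tray was turned about 0.02 rad more than I had first estimated, which I corrected before setting the case down. None of these affected a placement.

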